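Find the rattling case and dock it in the filter rack

TASK

One of the three closed aluminium cases has a loose steel ball in it. Pick the cases up, rock or shake them gently end to end, right way up, to feel which one has something rolling inside - shake the one you choose too, even if the others have already ruled it out - and press that case fully home in the empty bay of the clear filter rack; the other two must stand where they stood before. Set down and press gently, at about 2 cm/s, and stop when you feel it seat; leave the other things on the desk alone.

Things in the scene. Friction and masses are not known exactly. Their poses are not given: they have to be found in the camera images.
- case_a: One of three closed cases that look the same: aluminium box 110 (x) x 40 (y) x 52 (z) mm with a dark seam 34 mm up. Origin: centre of the underside; x along its length. One holds a loose 100 g ball, 29 mm across, in a cavity 102 mm long and 32 wide, free to roll 73 mm end to end once tipped more than some 5 degrees; the others, 0.14 to 0.34 kg, have nothing loose inside.
- case_b: One of three closed cases that look the same: aluminium box 110 (x) x 40 (y) x 52 (z) mm with a dark seam 34 mm up. Origin: centre of the underside; x along its length. One holds a loose 100 g ball, 29 mm across, in a cavity 102 mm long and 32 wide, free to roll 73 mm end to end once tipped more than some 5 degrees; the others, 0.14 to 0.34 kg, have nothing loose inside.
- case_c: One of three closed cases that look the same: aluminium box 110 (x) x 40 (y) x 52 (z) mm with a dark seam 34 mm up. Origin: centre of the underside; x along its length. One holds a loose 100 g ball, 29 mm across, in a cavity 102 mm long and 32 wide, free to roll 73 mm end to end once tipped more than some 5 degrees; the others, 0.14 to 0.34 kg, have nothing loose inside.
- rack: Clear acrylic filter rack fixed to the desk, base 200 x 60 x 6 mm. Origin: on the desk under the centre of its empty bay; x along the bay, towards three round filters (58 mm tall) 90 to 142 mm from it. The bay is an open-topped recess 113 (x) x 43 (y) mm; walls 5 mm thick, 22 mm tall, with lips flaring 3 mm outward up to 26 mm, left open at mid-length for fingers. Either end of a case may point to the filters.
- bay (a point): Centre of the bay's floor, 6 mm above the desk: a case's origin comes to rest here (1.5 mm towards the rack's -x) when fully home. Other small things up to 105 mm tall stand about the desk, none within 30 mm of a case or the bay.
- cheek_tip (a point): Tip of the steel spring cheek, 16 mm wide, in the bay's +x end wall. It stands 4.5 mm into the bay, its sloping top beginning 24 mm above the desk. It yields along x with 3.2 N plus 0.8 N per mm, so a case must be pushed down past it with some 8 to 16 N and ends up against the -x wall.
There are look-alikes about, which are no part of the job. What is shaped like the case_c but orange or pink is not meant.

How it is judged:
On the way:
1. the case with the ball is lifted clear of the desk and rocked or shaken until its ball has run to near one end (((distance between ball_c0 and case_a below 0.065 m and height (world z) of case_a above 0.012 m and (x of ball_c0 in the frame of case_a above 0.028 m or x of ball_c0 in the frame of case_a below -0.028 m)) or (distance between ball_c0 and case_b below 0.065 m and height (world z) of case_b above 0.012 m and (x of ball_c0 in the frame of case_b above 0.028 m or x of ball_c0 in the frame of case_b below -0.028 m)) or (distance between ball_c0 and case_c below 0.065 m and height (world z) of case_c above 0.012 m and (x of ball_c0 in the frame of case_c above 0.028 m or x of ball_c0 in the frame of case_c below -0.028 m)))).
At the end, for the whole second after the job is handed in: The case that holds the ball stands in the bay with its underside within 3.5 mm of the bay floor, within 5 mm of the bay's centre, upright and along the bay within 4 degrees; the other two cases stand upright on the desk within 50 mm of where they started; all at rest (((distance between ball_c0 and case_a below 0.065 m and z of case_a in the frame of bay between -0.003 and 0.0035 m and horizontal distance between case_a and bay below 0.005 m and angle between the x axis of case_a and the x axis of rack, either way round below 0.07 rad and angle between case_a's own z axis and vertical below 0.07 rad and linear speed of each of case_a, case_b, case_c below 0.02 m/s and distance of each of case_b, case_c from where it was at the start of the episode below 0.05 m and angle between each of case_b, case_c's own z axis and vertical below 0.1 rad and height (world z) of each of case_b, case_c below 0.006 m) or (distance between ball_c0 and case_b below 0.065 m and z of case_b in the frame of bay between -0.003 and 0.0035 m and horizontal distance between case_b and bay below 0.005 m and angle between the x axis of case_b and the x axis of rack, either way round below 0.07 rad and angle between case_b's own z axis and vertical below 0.07 rad and linear speed of each of case_a, case_b, case_c below 0.02 m/s and distance of each of case_a, case_c from where it was at the start of the episode below 0.05 m and angle between each of case_a, case_c's own z axis and vertical below 0.1 rad and height (world z) of each of case_a, case_c below 0.006 m) or (distance between ball_c0 and case_c below 0.065 m and z of case_c in the frame of bay between -0.003 and 0.0035 m and horizontal distance between case_c and bay below 0.005 m and angle between the x axis of case_c and the x axis of rack, either way round below 0.07 rad and angle between case_c's own z axis and vertical below 0.07 rad and linear speed of each of case_a, case_b, case_c below 0.02 m/s and distance of each of case_a, case_b from where it was at the start of the episode below 0.05 m and angle between each of case_a, case_b's own z axis and vertical below 0.1 rad and height (world z) of each of case_a, case_b below 0.006 m))); the robot touches nothing.
It fails at once if a case is pressed or knocked against the rack with more than 60 N (contact force between any of case_a, case_b, case_c and rack above 60 N).
It fails at once if a case is banged on the desk with more than 120 N (contact force between any of case_a, case_b, case_c and desk_c0 above 120 N).
It fails at once if a case is swung faster than 1 m/s or tipped more than 60 degrees (linear speed of any of case_a, case_b, case_c above 1 m/s or angle between any of case_a, case_b, case_c's own z axis and vertical above 1.05 rad).
It fails at once if a bystander is moved more than 40 mm (distance of any of bracket_c0, blower_c0, lens_c0, cap_c0, keeper_c0, driver_c0, mug_c0 from where it was at the start of the episode above 0.04 m).
It also fails if it takes over 72 s, if anything falls off the work surface, if the arm or the gripper's body presses on something with over 40 N, if the wrist force passes 120 N, or if a joint passes its speed limit or range.

ROBOT

A 6-joint arm with a two-finger parallel gripper is mounted at the origin on the work surface. World frame = base frame: x ahead of the robot, y to its left, z up, the work surface at z = 0. Lengths are in m, angles in rad, forces in N, time in s.
With the tool pointing down it reaches from about 0.3 to 0.775 m from the base axis. Payload 14.6 kg.
Tool frame: the origin (TCP) lies midway between the tips of the shut fingers; the grasp point (between the pads) lies 19 mm behind it (ctrl.grip_depth is the distance from the TCP to the grasp point, in m); z points along the fingers, x is the direction in which the jaws open and shut, and the axes are right-handed (so a half turn about z gives the same grasp; the last joint's range is limited). The gripper opens to 94 mm and grips with 3 to 60 N. Pads are 16 mm wide; open, the fingers measure 119 mm over their backs; the gripper's body (75 mm by 177 mm) begins 78 mm behind the grasp point.
Start: joints at [1.258, 0.3, 1.521, -0, 1.321, -0.067], TCP at [0.134, 0.533, 0.205] pointing down, gripper open.
Joint ranges: [-3.03, 3.03], [-0.79, 2.21], [0.23, 2.52], [-1.04, 4.18], [0, 3.07], [-2.55, 2.55]. Speed limits (rad/s): [2.22, 2.22, 2.57, 3.14, 3.14, 3.14].

INTERFACE

Orientations are given as [roll, pitch, yaw] about the fixed x, y, z axes, in that order (R = Rz(yaw) Ry(pitch) Rx(roll)).
In Python, from station import ctrl gives the robot as it stands.
- The arm moves only by the tool play_rows, never from a script. Its argument "steps" is a list that holds one entry, the list of rows, each a list of 7 numbers: the shift along the tool's x, y, z in cm, then the turn, a rotation vector about the tool's x, y, z in rad, then the opening, from 0 (shut) to 1 (fully open). In form: [[[x, y, z, ax, ay, az, hand], ...]]. A call has 1 to 20 rows; each row is the pose to reach, as a shift and turn from the pose measured when the call began, along the tool's axes at that moment; what a row does not reach only later rows make up. A row lasts 1/12 s, in which the tool goes at most 41.7 mm and 7.16 degrees, less where a joint would pass 70% of its speed; a pose out of reach is approached as far as the arm can. A call with a gripper value outside its range is refused whole. The fingers move at their own pace and stop on an object; "force" is the grip in N (left out, the last holds). Time passes only in rows, so rows that repeat a pose let the fingers close. It gives the time, the measured TCP pose, the force and the opening at its end, in the units of the state.
- ctrl.get_obs(): the state, without advancing time (a new reading comes with each control period).
- ctrl.camera(name): name is "side" or "top"; returns a dict with "frame" (400x640x3 uint8, blue, green, red), "fovy" (degrees; the focal length in pixels is half the picture's height over the tangent of half this angle, whatever the lens; pixels are square), "cx", "cy" (the principal point, pixels), "world_to_cam" (4x4, takes a point from world to camera coordinates). Camera axes: x right, y up, looking along -z (the intrinsics and any distortion apply to the point x, -y, -z); pixel columns grow to the right and rows downward; lengths in m; the calibration is good to about 2 mm. A picture is of the moment at which its call begins. There is no depth.
- ctrl.hand_in(): hands the job in, once; it reports no verdict.
The state is a dict: "time_s": time; "qpos": joint angles; "joint_vel": joint speeds; "tau": joint torques, N m; "ee_pos": TCP position; "eef_rot": TCP orientation; "force": force on the tool from outside, world axes, zero at the start; "moment": the same for the moment, N m; "grip_width": finger opening in m.
Only numpy, scipy, OpenCV 4.12 (cv2) and the standard library are available. Lean on these libraries where they do the work, as an engineer would, in place of code of your own. Each camera call takes 0.05 s, during which the arm holds its last target. There are 200 camera calls.

## Working session

There is one attempt and no reset: what is moved stays moved. The work goes in short steps, Python scripts to look and compute and a tool call to move; the robot and the scene stay as the last step left them, time stands still between calls to the robot, and variables do not carry over. Pictures are saved under pics/ and viewed, about 8 in all and at most 12, crops included, and the job is handed in when it is done.

Besides the shell and the picture viewer there is one more tool, called after "Emit:" by a JSON object that holds its "op" and its "data", one argument or row to a line. play_rows: Moves the arm, as the interface text tells. Its arguments: {"type":"object","properties":{"steps":{"type":"array"},"force":{"type":"number"}},"required":["steps"]}

```bash
ls; mkdir -p pics
python3 - <<'E'
from station import ctrl
import cv2,numpy as np
o=ctrl.get_obs();print(o)
for n in("top","side"):
    c=ctrl.camera(n);cv2.imwrite(f"pics/{n}0.png",c["frame"]);print(n,{k:v for k,v in c.items() if k!="frame"})
print(ctrl.grip_depth)
E
```

```text
pics
{'time_s': 0.0, 'qpos': array([ 1.25839192e+00,  3.00520246e-01,  1.52155564e+00, -1.66215218e-05,
        1.32070820e+00, -6.65618802e-02]), 'joint_vel': array([ 6.11909765e-05, -5.88574657e-05,  9.98774875e-04, -1.32540692e-05,
       -1.74960776e-03, -2.10983048e-04]), 'tau': array([ 1.30381170e-03, -5.31818819e+01, -3.52733302e+01,  7.08777085e-02,
        2.43867037e-02, -8.29092664e-05]), 'ee_pos': array([0.13376344, 0.53322233, 0.20487014]), 'eef_rot': array([-3.14152947e+00,  1.18986456e-03,  1.32495796e+00]), 'force': array([ 0.20807894,  0.52686268, -0.00995682]), 'moment': array([-0.00356533, -0.02014134,  0.00883408]), 'grip_width': 0.09372079784094726}
top {'fovy': 52.134049800926086, 'cx': 324.06853191857135, 'cy': 194.21362536515952, 'world_to_cam': array([[ 0.00555402, -0.99996233,  0.00667072, -0.1940944 ],
       [ 0.99543192,  0.00616444,  0.09527483, -0.55229548],
       [-0.09531236,  0.00611109,  0.99542866, -1.1541207 ],
       [ 0.        ,  0.        ,  0.        ,  1.        ]])}
side {'fovy': 53.769317164025196, 'cx': 326.42784071136856, 'cy': 191.92355009134414, 'world_to_cam': array([[ 9.40577319e-01, -3.39579594e-01,  8.01600701e-05,
        -5.70087023e-01],
       [ 2.46710496e-01,  6.83507990e-01,  6.86986723e-01,
        -6.25709655e-02],
       [-2.33341463e-01, -6.46144354e-01,  7.26669963e-01,
        -1.12977594e+00],
       [ 0.00000000e+00,  0.00000000e+00,  0.00000000e+00,
         1.00000000e+00]])}
0.0188
```

View pics/top0.png

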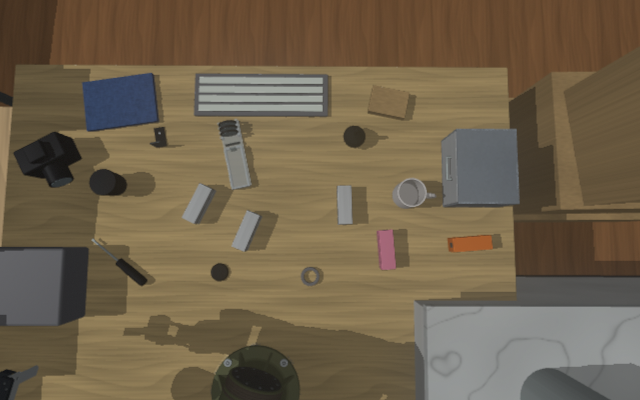

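View pics/side0.png

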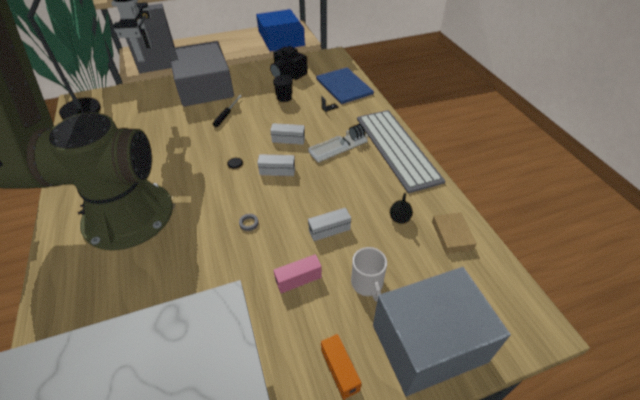

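Top view: three aluminium cases at (198,203), (246,231) and (345,204). The rack with three dark filters is at (236,155), with its bay towards (238,170). Possible mix-ups: pink (387,250) and orange (470,243) blocks, which are excluded by colour, and the keyboard (262,94) and grey boxes, which are too big. Next is one close crop to check.

```bash
cat > h.py <<'E'
import cv2,numpy as np
from station import ctrl
def f(c): return c["frame"].shape[0]/2/np.tan(np.radians(c["fovy"]/2))
def proj(c,p):
    q=c["world_to_cam"]@np.append(p,1);return np.array([c["cx"]+f(c)*q[0]/-q[2],c["cy"]-f(c)*q[1]/-q[2]])
def cast(c,uv,z):
    M=c["world_to_cam"];R=M[:3,:3];o=-R.T@M[:3,3]
    d=R.T@np.array([(uv[0]-c["cx"])/f(c),-(uv[1]-c["cy"])/f(c),-1]);return o+d*(z-o[2])/d[2]
E
python3 - <<'E'
from h import *
c=ctrl.camera("top");im=c["frame"]
hsv=cv2.cvtColor(im,cv2.COLOR_BGR2HSV)
m=((hsv[...,1]<45)&(hsv[...,2]>125)).astype(np.uint8)*255
m[:, :170]=0;m[:,380:]=0;m[:112]=0;m[260:]=0
for k in cv2.findContours(m,cv2.RETR_EXTERNAL,cv2.CHAIN_APPROX_NONE)[0]:
    if cv2.contourArea(k)<100: continue
    r=cv2.minAreaRect(k);b=cv2.boxPoints(r)
    P=np.array([cast(c,p,.052)[:2] for p in b]);s=[P[1]-P[0],P[2]-P[1]];s.sort(key=np.linalg.norm)
    print(np.round(r[0],1),cv2.contourArea(k),"ctr",P.mean(0).round(4),"size",[np.linalg.norm(v).round(4) for v in s],"yaw",np.arctan2(s[1][1],s[1][0]).round(3))
a=cv2.resize(im[112:262,170:370],None,fx=4,fy=4,interpolation=cv2.INTER_CUBIC)
cv2.imwrite("pics/crop.png",a)
E
```

```text
[244.7 230.6] 478.0 ctr [0.4476 0.031 ] size [np.float64(0.0382), np.float64(0.1078)] yaw -0.383
[344. 204.] 472.0 ctr [ 0.5239 -0.2471] size [np.float64(0.0397), np.float64(0.1075)] yaw 0.003
[195.9 202.7] 467.5 ctr [0.525 0.17 ] size [np.float64(0.0371), np.float64(0.1086)] yaw -0.431
[235.3 160.3] 925.5 ctr [0.6468 0.0627] size [np.float64(0.0559), np.float64(0.1566)] yaw -2.924
```

View pics/crop.png

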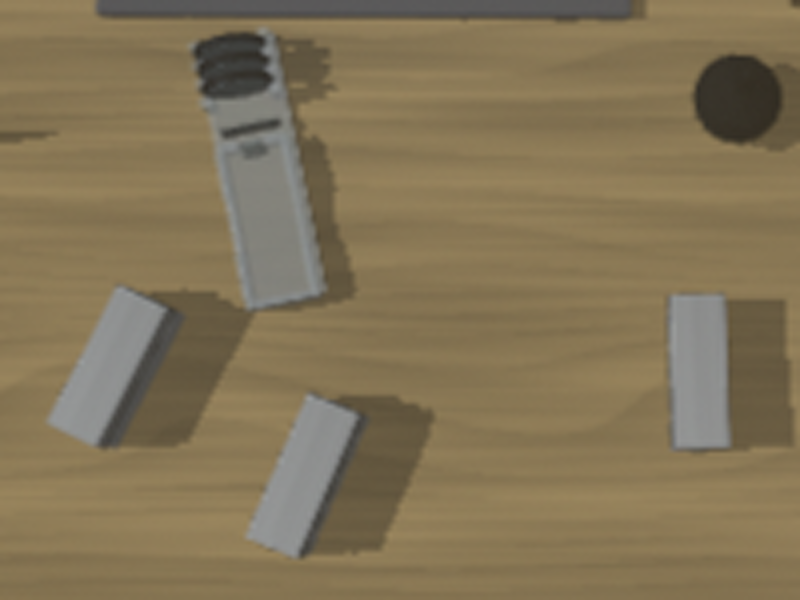

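The crop confirms three silver cases at crop (115,370), (305,475) and (698,370). The rack's bay runs up-left from (285,300) to (250,125), with its filters at crop (235,65). Next I work out the moves, refining the rack pose as well.

```bash
cat >> h.py <<'E'
from scipy.spatial.transform import Rotation as Rn
def rel(p,yaw,tilt=0.):
    """shift cm, rotvec in tool axes to reach TCP p, tool down, tool x at yaw"""
    o=ctrl.get_obs();R0=Rn.from_euler("xyz",o["eef_rot"]);R=Rn.from_euler("xyz",[np.pi,0,yaw])*Rn.from_rotvec([tilt,0,0])
    print("t",round(o["time_s"],2),"F",o["force"].round(2),"M",o["moment"].round(3),"w",round(o["grip_width"],4),"p",o["ee_pos"].round(4),"rpy",o["eef_rot"].round(3))
    print(" cm",(R0.inv().apply(np.array(p)-o["ee_pos"])*100).round(2),"rv",(R0.inv()*R).as_rotvec().round(3))
CASES=dict(A=((.525,.170),1.14),B=((.4476,.031),1.188),C=((.5239,-.2471),1.574))
E
python3 - <<'E'
from h import *
(x,y),w=CASES["A"]
rel([x,y,.205],w);rel([x,y,.026],w)
c=ctrl.camera("top")
# rack outline at lip level from crop pixels (4x, offset 170,112): -x end corners, and +x side points
for n,q,z in [("-x L",(247,309),.026),("-x R",(325,292),.026),("L up",(222,150),.026),("R up",(288,122),.026),("cheek",(252,150),.024),("band L",(222,134),.026),("band R",(280,122),.026)]:
    u=((q[0]+.5)/4-.5+170,(q[1]+.5)/4-.5+112);print(n,cast(c,u,z)[:2].round(4))
# box height check by pixel guess
a=cast(c,(88,250),0.0);print("box",a.round(3),cast(c,(88,250),.15).round(3))
s=ctrl.camera("side")
for z in(.0,.1,.15,.2):print(z,proj(s,cast(c,(88,250),z)).round(0))
E
```

```text
t 0.15 F [-0.45 -0.19  0.45] M [-0.027  0.031  0.02 ] w 0.0939 p [0.1338 0.5333 0.205 ] rpy [-3.142e+00  1.000e-03  1.325e+00]
 cm [-2.572e+01  4.679e+01  2.000e-02] rv [0.    0.001 0.185]
t 0.15 F [-0.45 -0.19  0.45] M [-0.027  0.031  0.02 ] w 0.0939 p [0.1338 0.5333 0.205 ] rpy [-3.142e+00  1.000e-03  1.325e+00]
 cm [-25.7   46.79  17.92] rv [0.    0.001 0.185]
-x L [0.5674 0.0772]
-x R [0.5801 0.0212]
L up [0.6839 0.0986]
R up [0.705 0.051]
cheek [0.6844 0.0771]
band L [0.6957 0.0989]
band R [0.7049 0.0568]
box [0.389 0.494 0.   ] [0.395 0.41  0.15 ]
0.0 [231.  97.]
0.1 [230.  81.]
0.15 [230.  72.]
0.2 [229.  63.]
```

Emit:
{"op": "play_rows", "data": {
  "steps": [
    [[0,0,-3,0,0,0,1],[0,0,-6,0,0,0,1],[0,0,-9.5,0,0,0,1],[-1.8,3.3,-9.5,0,0,0.02,1],[-3.6,6.6,-9.5,0,0,0.04,1],[-5.4,9.9,-9.5,0,0,0.06,1],[-7.2,13.2,-9.5,0,0,0.08,1],[-9,16.5,-9.5,0,0,0.09,1],[-10.8,19.7,-9.5,0,0,0.1,1],[-12.6,23,-9.5,0,0,0.11,1],[-14.4,26.2,-9.5,0,0,0.12,1],[-16.2,29.5,-9.5,0,0,0.13,1],[-18,32.8,-9,0,0,0.14,1],[-19.8,36,-7,0,0,0.15,1],[-21.6,39.3,-5,0,0,0.16,1],[-23.4,42.6,-2,0,0,0.18,1],[-25,45.5,1,0,0,0.185,1],[-25.7,46.8,4,0,0,0.185,1],[-25.7,46.8,7,0,0,0.185,1],[-25.7,46.8,9,0,0,0.185,1]]
  ]
}}

```text
time_s: 1.92
ee_pos: [0.5246, 0.1687, 0.1117]
eef_rot: [-3.139, 0.003, 1.138]
force: [0.0, -0.2, 0.6]
grip_width: 0.0944
```

Run:
```python
from h import *
(x,y),w=CASES["A"]
rel([x,y,.026],w)
c=ctrl.camera("top")
cv2.imwrite("pics/a1.png",cv2.resize(c["frame"][130:280,120:320],None,fx=4,fy=4,interpolation=cv2.INTER_CUBIC))
```

```text
t 1.92 F [ 0.03 -0.23  0.6 ] M [-0.043 -0.023  0.013] w 0.0944 p [0.5246 0.1687 0.1117] rpy [-3.139e+00  3.000e-03  1.138e+00]
 cm [0.16 0.   8.57] rv [-0.003  0.003 -0.002]
```

Emit:
{"op": "play_rows", "data": {
  "steps": [
    [[0,0,2,0,0,0,1],[0,0,4.5,0,0,0,1],[0.15,0,6.5,0,0,0,1],[0.15,0,8,0,0,0,1],[0.15,0,8.6,0,0,0,1],[0.15,0,8.6,0,0,0,0.7],[0.15,0,8.6,0,0,0,0.55],[0.15,0,8.6,0,0,0,0.45],[0.15,0,8.6,0,0,0,0.3],[0.15,0,8.6,0,0,0,0.3],[0.15,0,8.6,0,0,0,0.3],[0.15,0,8.6,0,0,0,0.3]]
  ],
  "force": 40
}}

```text
time_s: 2.97
ee_pos: [0.5232, 0.1701, 0.0233]
eef_rot: [-3.136, 0.005, 1.139]
force: [0.3, 0.2, -0.5]
grip_width: 0.0508
```

```bash
cat >> h.py <<'E'
def avg(n=8):
    L=[]
    for _ in range(n):
        ctrl.camera("top");o=ctrl.get_obs();R=Rn.from_euler("xyz",o["eef_rot"])
        L.append(np.r_[R.inv().apply(o["force"]),R.inv().apply(o["moment"]),o["tau"][4]])
    L=np.array(L);print("tool F",L.mean(0)[:3].round(2),"tool M",L.mean(0)[3:6].round(4),"+-",(L.std(0)[3:6]/n**.5).round(4),"tau5",L.mean(0)[6].round(4),"w",round(o["grip_width"],4),"p",o["ee_pos"].round(4),"rpy",o["eef_rot"].round(3),"t",round(o["time_s"],2))
E
python3 - <<'E'
from h import *
avg(3)
E
```

```text
tool F [0.14 0.27 0.02] tool M [ 0.0153 -0.0322  0.0234] +- [0.0113 0.022  0.0082] tau5 0.1313 w 0.0397 p [0.5231 0.17   0.0231] rpy [-3.136  0.005  1.139] t 3.12
```

Emit:
{"op": "play_rows", "data": {
  "steps": [
    [[0,0,0,0,0,0,0.3],[0,0,-1,0,0,0,0.3],[0,0,-3,0,0,0,0.3],[0,0,-5,0,0,0,0.3],[0,0,-7,0.05,0,0,0.3],[0,0,-8,0.12,0,0,0.3],[0,0,-8,0.2,0,0,0.3],[0,0,-8,0.27,0,0,0.3],[0,0,-8,0.3,0,0,0.3],[0,0,-8,0.3,0,0,0.3],[0,0,-8,0.3,0,0,0.3],[0,0,-8,0.3,0,0,0.3],[0,0,-8,0.3,0,0,0.3],[0,0,-8,0.24,0,0,0.3],[0,0,-8,0.16,0,0,0.3],[0,0,-8,0.08,0,0,0.3],[0,0,-8,0.02,0,0,0.3],[0,0,-8,0,0,0,0.3],[0,0,-8,0,0,0,0.3]]
  ]
}}

```text
time_s: 4.7
ee_pos: [0.5232, 0.1708, 0.1037]
eef_rot: [-3.136, 0.005, 1.14]
force: [0.5, 0.3, -2.0]
grip_width: 0.0397
```

Run:
```python
from h import *
avg(10)
```

```text
tool F [0.31 0.2  1.42] tool M [-0.0091 -0.0022 -0.0026] +- [0.0094 0.0096 0.0069] tau5 0.0603 w 0.0399 p [0.5238 0.1701 0.1029] rpy [-3.135  0.005  1.138] t 5.2
```

Emit:
{"op": "play_rows", "data": {
  "steps": [
    [[0,0,0,-0.05,0,0,0.3],[0,0,0,-0.12,0,0,0.3],[0,0,0,-0.2,0,0,0.3],[0,0,0,-0.27,0,0,0.3],[0,0,0,-0.3,0,0,0.3],[0,0,0,-0.3,0,0,0.3],[0,0,0,-0.3,0,0,0.3],[0,0,0,-0.3,0,0,0.3],[0,0,0,-0.3,0,0,0.3],[0,0,0,-0.24,0,0,0.3],[0,0,0,-0.16,0,0,0.3],[0,0,0,-0.08,0,0,0.3],[0,0,0,-0.02,0,0,0.3],[0,0,0,0,0,0,0.3],[0,0,0,0,0,0,0.3]]
  ]
}}

```text
time_s: 6.45
ee_pos: [0.5245, 0.1694, 0.1026]
eef_rot: [-3.135, 0.006, 1.137]
force: [-0.3, 0.6, -1.1]
grip_width: 0.0397
```

Run:
```python
from h import *
avg(10)
rel([.5232,.1701,.026],1.139)
```

```text
tool F [ 0.16 -0.24  1.47] tool M [-0.0058 -0.0033 -0.0173] +- [0.0085 0.0078 0.0098] tau5 0.1242 w 0.0393 p [0.5237 0.1702 0.103 ] rpy [-3.136  0.005  1.139] t 6.95
t 6.95 F [-0.96 -0.05 -0.26] M [-0.048  0.017  0.032] w 0.0393 p [0.5237 0.1702 0.103 ] rpy [-3.136  0.005  1.139]
 cm [0.01 0.   7.7 ] rv [-0.006  0.005 -0.   ]
```

Case A shows no moment change on Mx between tips, 0.003 against the 0.072 a ball would give, and weighs about 0.15 kg, so it looks empty. I'll put it back.

Emit:
{"op": "play_rows", "data": {
  "steps": [
    [[0,0,1,0,0,0,0.3],[0,0,2.5,0,0,0,0.3],[0,0,4,0,0,0,0.3],[0,0,5.5,0,0,0,0.3],[0,0,6.5,0,0,0,0.3],[0,0,7,0,0,0,0.3],[0,0,7.2,0,0,0,0.3],[0,0,7.4,0,0,0,0.3],[0,0,7.55,0,0,0,0.3],[0,0,7.7,0,0,0,0.3],[0,0,7.85,0,0,0,0.3],[0,0,8,0,0,0,0.3],[0,0,8,0,0,0,0.3],[0,0,8,0,0,0,1],[0,0,8,0,0,0,1],[0,0,8,0,0,0,1],[0,0,8,0,0,0,1],[0,0,6,0,0,0,1],[0,0,3,0,0,0,1],[0,0,0,0,0,0,1]]
  ]
}}

```text
time_s: 8.62
ee_pos: [0.5232, 0.1701, 0.1036]
eef_rot: [-3.134, 0.006, 1.139]
force: [-0.3, 0.1, 0.5]
grip_width: 0.0828
```

Run:
```python
from h import *
(x,y),w=CASES["B"]
rel([x,y,.103],w);rel([x,y,.0245],w);avg(6)
```

```text
t 8.62 F [-0.34  0.05  0.53] M [-0.036 -0.026  0.001] w 0.0828 p [0.5232 0.1701 0.1036] rpy [-3.134  0.006  1.139]
 cm [-15.8   -1.04   0.17] rv [-0.008  0.006 -0.049]
t 8.62 F [-0.34  0.05  0.53] M [-0.036 -0.026  0.001] w 0.0828 p [0.5232 0.1701 0.1036] rpy [-3.134  0.006  1.139]
 cm [-15.75  -0.98   8.01] rv [-0.008  0.006 -0.049]
tool F [ 0.26  0.18 -0.77] tool M [-0.0178 -0.0115  0.0164] +- [0.0101 0.0087 0.0128] tau5 0.2847 w 0.0937 p [0.5232 0.1701 0.1019] rpy [-3.134  0.006  1.139] t 8.92
```

Emit:
{"op": "play_rows", "data": {
  "steps": [
    [[-2,-0.2,0,0,0,0,1],[-5,-0.3,0,0,0,-0.02,1],[-8.5,-0.6,0,0,0,-0.03,1],[-12,-0.8,0,0,0,-0.04,1],[-14.5,-1,0,-0.008,0.006,-0.05,1],[-15.8,-1,0,-0.008,0.006,-0.05,1],[-15.8,-1,2,-0.008,0.006,-0.05,1],[-15.8,-1,4.5,-0.008,0.006,-0.05,1],[-15.8,-1,6.5,-0.008,0.006,-0.05,1],[-15.8,-1,7.5,-0.008,0.006,-0.05,1],[-15.8,-1,7.85,-0.008,0.006,-0.05,1],[-15.8,-1,7.85,-0.008,0.006,-0.05,0.3],[-15.8,-1,7.85,-0.008,0.006,-0.05,0.3],[-15.8,-1,7.85,-0.008,0.006,-0.05,0.3],[-15.8,-1,7.85,-0.008,0.006,-0.05,0.3],[-15.8,-1,7.85,-0.008,0.006,-0.05,0.3],[-15.8,-1,7.85,-0.008,0.006,-0.05,0.3],[-15.8,-1,7.85,-0.008,0.006,-0.05,0.3],[-15.8,-1,7.85,-0.008,0.006,-0.05,0.3],[-15.8,-1,7.85,-0.008,0.006,-0.05,0.3]]
  ]
}}

```text
time_s: 10.58
ee_pos: [0.4472, 0.0306, 0.0246]
eef_rot: [3.141, 0.0, 1.189]
force: [-0.3, 0.1, 1.2]
grip_width: 0.0399
```

Run:
```python
from h import *
avg(3)
```

```text
tool F [-0.66 -0.31 -2.11] tool M [ 0.0808 -0.0448 -0.0174] +- [0.0155 0.0165 0.0089] tau5 -0.0671 w 0.0396 p [0.4473 0.0306 0.0246] rpy [3.141 0.    1.189] t 10.73
```

Emit:
{"op": "play_rows", "data": {
  "steps": [
    [[0,0,0,0,0,0,0.3],[0,0,-1,0,0,0,0.3],[0,0,-3,0,0,0,0.3],[0,0,-5,0,0,0,0.3],[0,0,-7,0.05,0,0,0.3],[0,0,-8,0.12,0,0,0.3],[0,0,-8,0.2,0,0,0.3],[0,0,-8,0.27,0,0,0.3],[0,0,-8,0.3,0,0,0.3],[0,0,-8,0.3,0,0,0.3],[0,0,-8,0.3,0,0,0.3],[0,0,-8,0.3,0,0,0.3],[0,0,-8,0.3,0,0,0.3],[0,0,-8,0.24,0,0,0.3],[0,0,-8,0.16,0,0,0.3],[0,0,-8,0.08,0,0,0.3],[0,0,-8,0.02,0,0,0.3],[0,0,-8,0,0,0,0.3],[0,0,-8,0,0,0,0.3]]
  ]
}}

```text
time_s: 12.32
ee_pos: [0.4467, 0.031, 0.1051]
eef_rot: [3.14, 0.0, 1.189]
force: [0.3, -1.1, -2.4]
grip_width: 0.0397
```

Run:
```python
from h import *
avg(10)
```

```text
tool F [-0.26  0.01  2.51] tool M [-0.0004 -0.0096  0.0037] +- [0.007  0.0105 0.0099] tau5 0.0416 w 0.0397 p [0.4473 0.0305 0.1045] rpy [3.141 0.    1.188] t 12.82
```

Emit:
{"op": "play_rows", "data": {
  "steps": [
    [[0,0,0,-0.05,0,0,0.3],[0,0,0,-0.12,0,0,0.3],[0,0,0,-0.2,0,0,0.3],[0,0,0,-0.27,0,0,0.3],[0,0,0,-0.3,0,0,0.3],[0,0,0,-0.3,0,0,0.3],[0,0,0,-0.3,0,0,0.3],[0,0,0,-0.3,0,0,0.3],[0,0,0,-0.3,0,0,0.3],[0,0,0,-0.24,0,0,0.3],[0,0,0,-0.16,0,0,0.3],[0,0,0,-0.08,0,0,0.3],[0,0,0,-0.02,0,0,0.3],[0,0,0,0,0,0,0.3],[0,0,0,0,0,0,0.3]]
  ]
}}

```text
time_s: 14.07
ee_pos: [0.4478, 0.0301, 0.1041]
eef_rot: [-3.141, 0.001, 1.188]
force: [-0.3, 0.0, -3.0]
grip_width: 0.0396
```

Run:
```python
from h import *
avg(10)
```

```text
tool F [-0.11 -0.22  2.3 ] tool M [ 0.0024 -0.028   0.0068] +- [0.0073 0.0112 0.0078] tau5 0.1075 w 0.04 p [0.4472 0.0306 0.1046] rpy [3.141 0.    1.189] t 14.57
```

B behaves the same as A: Mx is unchanged, and the tau5 shift matches A's, so it is joint friction. I'll set B back and go to C.

Emit:
{"op": "play_rows", "data": {
  "steps": [
    [[0,0,1,0,0,0,0.3],[0,0,2.5,0,0,0,0.3],[0,0,4,0,0,0,0.3],[0,0,5.5,0,0,0,0.3],[0,0,6.5,0,0,0,0.3],[0,0,7,0,0,0,0.3],[0,0,7.2,0,0,0,0.3],[0,0,7.4,0,0,0,0.3],[0,0,7.55,0,0,0,0.3],[0,0,7.7,0,0,0,0.3],[0,0,7.85,0,0,0,0.3],[0,0,7.98,0,0,0,0.3],[0,0,7.98,0,0,0,0.3],[0,0,7.98,0,0,0,1],[0,0,7.98,0,0,0,1],[0,0,7.98,0,0,0,1],[0,0,7.98,0,0,0,1],[0,0,5,0,0,0,1],[0,0,2,0,0,0,1],[0,0,-2,0,0,0,1]]
  ]
}}

```text
time_s: 16.23
ee_pos: [0.4461, 0.0306, 0.1245]
eef_rot: [-3.139, 0.002, 1.189]
force: [0.4, 0.1, 0.4]
grip_width: 0.083
```

Run:
```python
from h import *
(x,y),w=CASES["C"]
rel([x,y,.103],w);rel([x,y,.0245],w)
c=ctrl.camera("top");im=c["frame"]
cv2.imwrite("pics/b2.png",cv2.resize(im[112:262,170:370],None,fx=4,fy=4,interpolation=cv2.INTER_CUBIC))
```

```text
t 16.23 F [0.44 0.12 0.38] M [-0.063 -0.001  0.037] w 0.083 p [0.4461 0.0306 0.1245] rpy [-3.139e+00  2.000e-03  1.189e+00]
 cm [-22.87  17.58   2.14] rv [-0.003  0.001 -0.385]
t 16.23 F [0.44 0.12 0.38] M [-0.063 -0.001  0.037] w 0.083 p [0.4461 0.0306 0.1245] rpy [-3.139e+00  2.000e-03  1.189e+00]
 cm [-22.85  17.61   9.99] rv [-0.003  0.001 -0.385]
```

Emit:
{"op": "play_rows", "data": {
  "steps": [
    [[-2,1.5,0,0,0,-0.02,1],[-5,3.8,0,0,0,-0.07,1],[-8,6.2,0,0,0,-0.13,1],[-11,8.5,0,0,0,-0.18,1],[-14,10.8,0,0,0,-0.24,1],[-17,13.1,0,0,0,-0.3,1],[-20,15.4,0,0,0,-0.35,1],[-22,17,0,0,0,-0.385,1],[-22.9,17.6,0,0,0,-0.385,1],[-22.9,17.6,2,0,0,-0.385,1],[-22.9,17.6,4.5,0,0,-0.385,1],[-22.9,17.6,7,0,0,-0.385,1],[-22.9,17.6,9,0,0,-0.385,1],[-22.9,17.6,9.9,0,0,-0.385,1],[-22.9,17.6,9.9,0,0,-0.385,1],[-22.9,17.6,9.9,0,0,-0.385,0.3],[-22.9,17.6,9.9,0,0,-0.385,0.3],[-22.9,17.6,9.9,0,0,-0.385,0.3],[-22.9,17.6,9.9,0,0,-0.385,0.3],[-22.9,17.6,9.9,0,0,-0.385,0.3]]
  ]
}}

```text
time_s: 17.95
ee_pos: [0.5286, -0.2476, 0.0353]
eef_rot: [3.132, 0.001, 1.574]
force: [0.2, 1.5, -0.9]
grip_width: 0.0642
```

Emit:
{"op": "play_rows", "data": {
  "steps": [
    [[0,0,0,0,0,0,0.3],[0,0,0,0,0,0,0.3],[0,0,0,0,0,0,0.3],[0,0,0,0,0,0,0.3],[0,0,0,0,0,0,0.3]]
  ]
}}

```text
time_s: 18.37
ee_pos: [0.5287, -0.2477, 0.0353]
eef_rot: [3.132, 0.001, 1.574]
force: [-0.7, -0.9, 1.1]
grip_width: 0.0398
```

Emit:
{"op": "play_rows", "data": {
  "steps": [
    [[0,0,0,0,0,0,0.3],[0,0,-1,0,0,0,0.3],[0,0,-3,0,0,0,0.3],[0,0,-5,0,0,0,0.3],[0,0,-7,0.05,0,0,0.3],[0,0,-8,0.12,0,0,0.3],[0,0,-8,0.2,0,0,0.3],[0,0,-8,0.27,0,0,0.3],[0,0,-8,0.3,0,0,0.3],[0,0,-8,0.3,0,0,0.3],[0,0,-8,0.3,0,0,0.3],[0,0,-8,0.3,0,0,0.3],[0,0,-8,0.3,0,0,0.3],[0,0,-8,0.24,0,0,0.3],[0,0,-8,0.16,0,0,0.3],[0,0,-8,0.08,0,0,0.3],[0,0,-8,0.02,0,0,0.3],[0,0,-8,0,0,0,0.3],[0,0,-8,0,0,0,0.3]]
  ]
}}

```text
time_s: 19.95
ee_pos: [0.5272, -0.2479, 0.116]
eef_rot: [3.132, 0.002, 1.573]
force: [0.1, -0.1, -4.4]
grip_width: 0.0396
```

Run:
```python
from h import *
avg(10)
```

```text
tool F [0.03 0.02 3.38] tool M [ 0.0232  0.0169 -0.0022] +- [0.0063 0.0076 0.0126] tau5 -0.0204 w 0.0397 p [ 0.528  -0.2475  0.1151] rpy [3.133e+00 1.000e-03 1.574e+00] t 20.45
```

Emit:
{"op": "play_rows", "data": {
  "steps": [
    [[0,0,0,-0.05,0,0,0.3],[0,0,0,-0.12,0,0,0.3],[0,0,0,-0.2,0,0,0.3],[0,0,0,-0.27,0,0,0.3],[0,0,0,-0.3,0,0,0.3],[0,0,0,-0.3,0,0,0.3],[0,0,0,-0.3,0,0,0.3],[0,0,0,-0.3,0,0,0.3],[0,0,0,-0.3,0,0,0.3],[0,0,0,-0.24,0,0,0.3],[0,0,0,-0.16,0,0,0.3],[0,0,0,-0.08,0,0,0.3],[0,0,0,-0.02,0,0,0.3],[0,0,0,0,0,0,0.3],[0,0,0,0,0,0,0.3]]
  ]
}}

```text
time_s: 21.7
ee_pos: [0.5287, -0.2473, 0.1147]
eef_rot: [3.133, 0.001, 1.575]
force: [0.2, 0.5, -3.0]
grip_width: 0.0395
```

Run:
```python
from h import *
avg(10)
```

```text
tool F [-0.02 -0.27  3.5 ] tool M [-0.0358  0.013  -0.0065] +- [0.0104 0.0078 0.0108] tau5 0.1144 w 0.0394 p [ 0.5279 -0.2476  0.1153] rpy [3.132e+00 1.000e-03 1.574e+00] t 22.2
```

C has the ball. Mx swung from +0.023 to −0.036 after the opposite tip, and tau5 shifted about twice as far as for A and B. Next I measure the bay from both views.

Run:
```python
from h import *
import pickle
D={}
for n,(x0,y0) in dict(top=(210,115),side=(290,110)).items():
    c=ctrl.camera(n);c["frame"]=np.mean([ctrl.camera(n)["frame"] for _ in range(4)],0).astype(np.uint8);D[n]=c
    a=cv2.resize(c["frame"][y0:y0+75,x0:x0+100],None,fx=8,fy=8,interpolation=cv2.INTER_CUBIC)
    cv2.imwrite(f"pics/rack_{n}.png",cv2.convertScaleAbs(a,alpha=1.4,beta=-30))
pickle.dump(D,open("D.pkl","wb"))
```

```text
(no output)
```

View pics/rack_top.png

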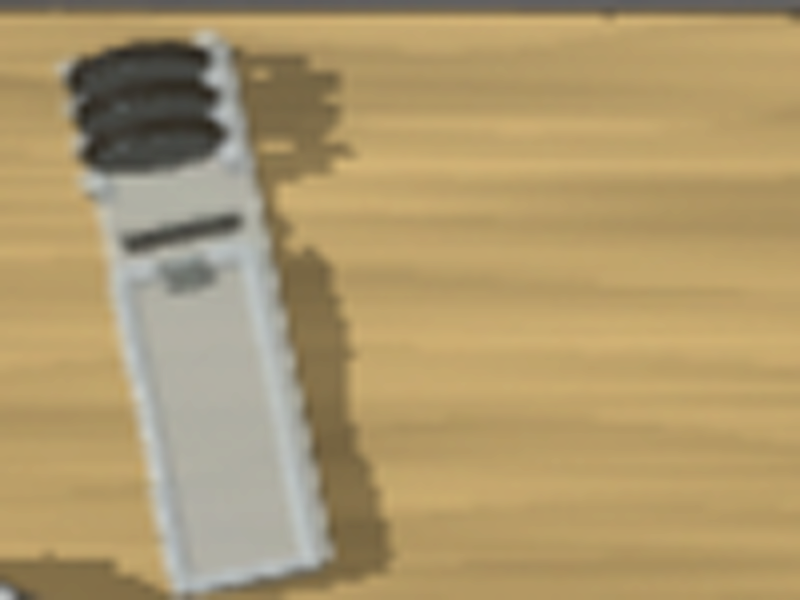

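View pics/rack_side.png

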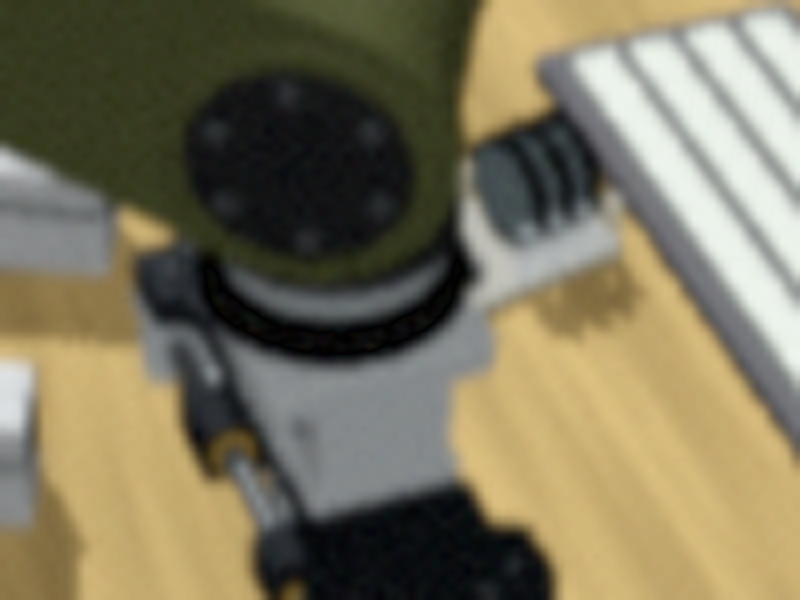

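Rack top crop (8x): the bay interior corners are about (137,285), (245,262), (305,560) and (187,580), the cheek is at (188,272), and the dark slot is at (183,232). The arm hides the bay in the current side view, so I'll use the first side image instead.

Run:
```python
from h import *
import pickle
D=pickle.load(open("D.pkl","rb"));c=D["top"]
U=lambda q:((q[0]+.5)/8-.5+210,(q[1]+.5)/8-.5+115)
R=-c["world_to_cam"][:3,:3].T@c["world_to_cam"][:3,3];print("cam",R.round(3))
yaw=.213;ex=np.array([np.cos(yaw),np.sin(yaw)]);ey=np.array([-ex[1],ex[0]]);o=np.array([.6367,.0628])
for n,a,b,z in [("Lout lip",(115,262),(172,585),.026),("Lin base",(137,290),(190,575),.006),("Rout",(270,240),(330,550),.026),("Rout z6",(270,240),(330,550),.006),("Rin lip",(245,262),(305,558),.026),("-x out",(178,595),(330,558),.026),("-x in",(187,580),(305,560),.026),("+x in base",(140,283),(245,262),.006),("cheek",(165,272),(212,272),.024)]:
    A,B=[cast(c,U(q),z)[:2] for q in(a,b)];d=B-A
    print(n,"yaw",round(np.arctan2(d[1],d[0])%np.pi,3),"rack xy mm",*[(np.array([(p-o)@ex,(p-o)@ey])*1000).round(1) for p in(A,B)])
im=cv2.imread("pics/side0.png")[110:170,300:380]
cv2.imwrite("pics/rs0.png",cv2.convertScaleAbs(cv2.resize(im,None,fx=10,fy=10,interpolation=cv2.INTER_CUBIC),alpha=1.4,beta=-30))
s=D["side"]
print("side cam",(-s["world_to_cam"][:3,:3].T@s["world_to_cam"][:3,3]).round(3))
for n,p in [("-x+y",(-64.5,29.5,26)),("-x-y",(-64.5,-29.5,26)),("+x-y",(64.5,-29.5,26)),("+x+y",(64.5,29.5,26)),("cheek",(52,0,24)),("base-x-y",(-61.5,-30,0))]:
    q=np.r_[o+ex*p[0]/1000+ey*p[1]/1000,p[2]/1000];print(n,((proj(s,q)-[300,110]+.5)*10-.5).round(0))
```

```text
cam [ 0.441 -0.184  1.203]
Lout lip yaw 0.2 rack xy mm [59.7 27.4] [-61.1  29. ]
Lin base yaw 0.208 rack xy mm [52.8 25.2] [-55.8  25.7]
Rout yaw 0.212 rack xy mm [ 56.1 -29.4] [-60.3 -29.3]
Rout z6 yaw 0.212 rack xy mm [ 61.2 -26.6] [-57.2 -26.4]
Rin lip yaw 0.221 rack xy mm [ 50. -19.] [-61.3 -19.9]
-x out yaw 1.819 rack xy mm [-65.2  27.5] [-63.2 -28.7]
-x in yaw 1.747 rack xy mm [-60.5  23.3] [-62.1 -19.7]
+x in base yaw 1.779 rack xy mm [55.1 23.6] [ 55.  -15.9]
cheek yaw 1.578 rack xy mm [52.8 10.6] [49.3 -6.2]
side cam [ 0.288 -0.881  0.864]
-x+y [ 77. 371.]
-x-y [170. 472.]
+x-y [504. 335.]
+x+y [405. 240.]
cheek [423. 304.]
base-x-y [180. 530.]
```

View pics/rs0.png

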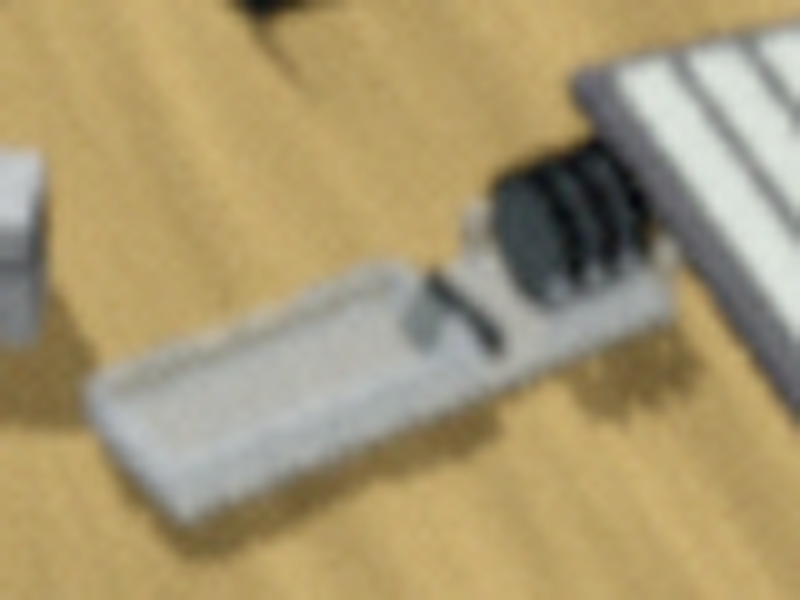

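The side crop agrees with the estimate to about 1 px: cheek at (425,300) against (423,304) predicted, and base corner at (185,522) against (180,530). I'll compute the carry, and check the camera offset with the replaced cases A and B.

```bash
cat >> h.py <<'E'
yaw=.211;ex=np.array([np.cos(yaw),np.sin(yaw)]);ey=np.array([-ex[1],ex[0]])
O=np.array([.6367,.0628])-.0005*ex+.0007*ey
def cases(c):
    hsv=cv2.cvtColor(c["frame"],cv2.COLOR_BGR2HSV)
    m=((hsv[...,1]<45)&(hsv[...,2]>125)).astype(np.uint8)*255
    m[:,:170]=0;m[:,380:]=0;m[:112]=0;m[260:]=0
    for k in cv2.findContours(m,cv2.RETR_EXTERNAL,cv2.CHAIN_APPROX_NONE)[0]:
        if cv2.contourArea(k)<100: continue
        b=cv2.boxPoints(cv2.minAreaRect(k));P=np.array([cast(c,p,.052)[:2] for p in b]);s=sorted([P[1]-P[0],P[2]-P[1]],key=np.linalg.norm)
        print("ctr",P.mean(0).round(4),[np.linalg.norm(v).round(3) for v in s],"yaw",np.arctan2(s[1][1],s[1][0]).round(3))
E
python3 - <<'E'
from h import *
import pickle
cases(pickle.load(open("D.pkl","rb"))["top"])
p=O+ex*.0025;print(p)
rel([*p,.115],yaw+np.pi/2);rel([*p,.070],yaw+np.pi/2)
E
```

```text
ctr [0.448  0.0301] [np.float64(0.039), np.float64(0.11)] yaw -0.391
ctr [0.5244 0.1692] [np.float64(0.039), np.float64(0.109)] yaw -0.444
ctr [0.6659 0.0658] [np.float64(0.06), np.float64(0.197)] yaw -2.912
[0.63850904 0.06390335]
t 22.7 F [-0.55  0.53 -3.89] M [-0.009 -0.065  0.058] w 0.0394 p [ 0.528  -0.2475  0.1151] rpy [3.133e+00 1.000e-03 1.574e+00]
 cm [31.11 11.15  0.07] rv [ 0.009  0.002 -0.208]
t 22.7 F [-0.55  0.53 -3.89] M [-0.009 -0.065  0.058] w 0.0394 p [ 0.528  -0.2475  0.1151] rpy [3.133e+00 1.000e-03 1.574e+00]
 cm [31.12 11.11  4.57] rv [ 0.009  0.002 -0.208]
```

Emit:
{"op": "play_rows", "data": {
  "steps": [
    [[1,0.4,0,0,0,0,0.3],[3,1.1,0,0,0,-0.02,0.3],[5.5,2,0,0,0,-0.04,0.3],[8,2.9,0,0,0,-0.05,0.3],[11,3.9,0,0,0,-0.07,0.3],[14,5,0,0,0,-0.09,0.3],[17,6.1,0,0,0,-0.11,0.3],[20,7.2,0,0,0,-0.13,0.3],[23,8.2,0,0.009,0,-0.15,0.3],[26,9.3,0,0.009,0,-0.17,0.3],[28.5,10.2,0,0.009,0.002,-0.19,0.3],[30.2,10.8,0,0.009,0.002,-0.2,0.3],[31.1,11.1,0,0.009,0.002,-0.208,0.3],[31.1,11.1,1,0.009,0.002,-0.208,0.3],[31.1,11.1,2.3,0.009,0.002,-0.208,0.3],[31.1,11.1,3.4,0.009,0.002,-0.208,0.3],[31.1,11.1,3.8,0.009,0.002,-0.208,0.3],[31.1,11.1,3.8,0.009,0.002,-0.208,0.3],[31.1,11.1,3.8,0.009,0.002,-0.208,0.3]]
  ]
}}

```text
time_s: 24.28
ee_pos: [0.6383, 0.063, 0.0775]
eef_rot: [-3.141, 0.0, 1.781]
force: [0.7, 0.3, -3.7]
grip_width: 0.0397
```

Run:
```python
from h import *
p=O+ex*.0025
avg(5);rel([*p,.0613],yaw+np.pi/2)
for n,(x0,y0) in dict(side=(300,90)).items():
    c=ctrl.camera(n);cv2.imwrite(f"pics/over_{n}.png",cv2.resize(c["frame"][y0:y0+90,x0:x0+120],None,fx=6,fy=6,interpolation=cv2.INTER_CUBIC))
```

```text
tool F [0.09 0.24 3.31] tool M [-0.0571  0.0423 -0.0063] +- [0.0168 0.0216 0.0112] tau5 0.1131 w 0.04 p [0.6386 0.0637 0.0783] rpy [3.141 0.    1.782] t 24.53
t 24.53 F [-0.48 -0.36 -2.65] M [ 0.017 -0.11   0.016] w 0.04 p [0.6386 0.0637 0.0783] rpy [3.141 0.    1.782]
 cm [ 0.03 -0.    1.7 ] rv [ 0.001  0.    -0.   ]
```

View pics/over_side.png

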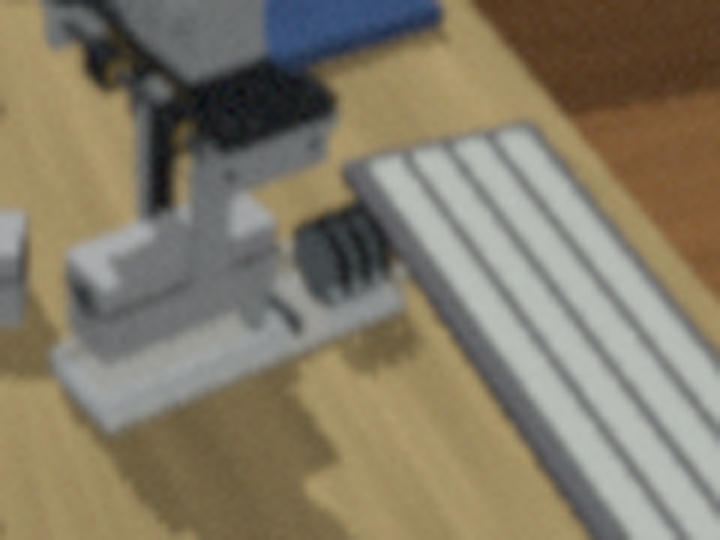

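The case is held level over the bay and lined up along it, with its +x end just short of the dark cheek slot at crop (287,318). I'll lower it slowly.

Emit:
{"op": "play_rows", "data": {
  "steps": [
    [[0,0,0.2,0,0,0,0.3],[0,0,0.5,0,0,0,0.3],[0,0,0.8,0,0,0,0.3],[0,0,1.1,0,0,0,0.3],[0,0,1.3,0,0,0,0.3],[0,0,1.45,0,0,0,0.3],[0,0,1.6,0,0,0,0.3],[0,0,1.75,0,0,0,0.3],[0,0,1.9,0,0,0,0.3],[0,0,1.9,0,0,0,0.3]]
  ]
}}

```text
time_s: 25.42
ee_pos: [0.6386, 0.0639, 0.0593]
eef_rot: [3.141, -0.0, 1.782]
force: [-0.7, 0.8, -2.5]
grip_width: 0.0396
```

Run:
```python
from h import *
avg(4)
```

```text
tool F [ 1.52 -0.39  2.2 ] tool M [0.0256 0.3401 0.0613] +- [0.0092 0.0164 0.0113] tau5 -0.0469 w 0.0399 p [0.6386 0.0638 0.0593] rpy [3.141 0.    1.782] t 25.62
```

Emit:
{"op": "play_rows", "data": {
  "steps": [
    [[0.08,0,0,0,0,0,0.3],[0.15,0,0,0,0,0,0.3],[0.15,0,0,0,0,0,0.3],[0.15,0,0,0,0,0,0.3]]
  ]
}}

```text
time_s: 25.95
ee_pos: [0.6382, 0.0653, 0.0592]
eef_rot: [3.141, 0.0, 1.782]
force: [-0.0, -0.6, -4.2]
grip_width: 0.0394
```

Run:
```python
from h import *
avg(4)
```

```text
tool F [-0.23  0.05  3.2 ] tool M [-0.0599  0.0206  0.0119] +- [0.0086 0.0133 0.0088] tau5 0.1142 w 0.0398 p [0.6383 0.0652 0.0593] rpy [3.141 0.    1.782] t 26.15
```

Contact is free now, so I'll go further down.

Emit:
{"op": "play_rows", "data": {
  "steps": [
    [[0.03,0,0.1,0,0,0,0.3],[0.05,0,0.2,0,0,0,0.3],[0.05,0,0.3,0,0,0,0.3],[0.05,0,0.4,0,0,0,0.3],[0.05,0,0.4,0,0,0,0.3]]
  ]
}}

```text
time_s: 26.57
ee_pos: [0.6382, 0.0661, 0.0554]
eef_rot: [3.141, -0.0, 1.782]
force: [0.2, 2.8, -2.3]
grip_width: 0.0395
```

Run:
```python
from h import *
avg(4)
```

```text
tool F [3.71 1.55 1.88] tool M [-0.3094  0.8834  0.1801] +- [0.0045 0.0343 0.0202] tau5 0.3197 w 0.0395 p [0.6382 0.066  0.0552] rpy [ 3.141 -0.     1.782] t 26.77
```

Emit:
{"op": "play_rows", "data": {
  "steps": [
    [[0.05,0.05,0,0,0,0.01,0.3],[0.1,0.1,0,0,0,0.02,0.3],[0.1,0.1,0,0,0,0.02,0.3],[0.1,0.1,0,0,0,0.02,0.3]]
  ]
}}

```text
time_s: 27.1
ee_pos: [0.6388, 0.067, 0.055]
eef_rot: [3.141, -0.0, 1.762]
force: [-0.3, -0.3, -3.1]
grip_width: 0.0393
```

Run:
```python
from h import *
avg(4)
```

```text
tool F [-0.2   0.06  3.52] tool M [-0.0686  0.0496  0.0186] +- [0.0082 0.0088 0.0184] tau5 0.1172 w 0.0395 p [0.6389 0.0671 0.0551] rpy [ 3.141 -0.     1.762] t 27.3
```

Emit:
{"op": "play_rows", "data": {
  "steps": [
    [[0,0,0.12,0,0,0,0.3],[0,0,0.24,0,0,0,0.3],[0,0,0.36,0,0,0,0.3],[0,0,0.48,0,0,0,0.3],[0,0,0.48,0,0,0,0.3]]
  ]
}}

```text
time_s: 27.72
ee_pos: [0.6388, 0.067, 0.0504]
eef_rot: [3.141, -0.0, 1.762]
force: [-3.0, -0.5, 1.7]
grip_width: 0.0398
```

Run:
```python
from h import *
avg(4)
```

```text
tool F [-0.17 -4.02 -1.38] tool M [ 0.6037 -0.009   0.0104] +- [0.0187 0.0151 0.0125] tau5 -0.7672 w 0.0394 p [0.6389 0.0671 0.0505] rpy [ 3.141 -0.     1.762] t 27.92
```

The cheek is engaged (−4 N along x) and y and yaw are free. I'll tighten the grip and press on at 2 cm/s.

Emit:
{"op": "play_rows", "data": {
  "steps": [
    [[0,0,0,0,0,0,0.3],[0,0,0.15,0,0,0,0.3],[0,0,0.3,0,0,0,0.3],[0,0,0.45,0,0,0,0.3],[0,0,0.45,0,0,0,0.3]]
  ],
  "force": 60
}}

```text
time_s: 28.33
ee_pos: [0.6383, 0.067, 0.0449]
eef_rot: [-3.14, -0.0, 1.762]
force: [-2.0, -0.3, -2.8]
grip_width: 0.0396
```

Run:
```python
from h import *
avg(4)
```

```text
tool F [-0.24 -3.14  5.65] tool M [ 0.7271 -0.0255 -0.0413] +- [0.0144 0.0215 0.006 ] tau5 -0.8445 w 0.0395 p [0.6383 0.067  0.045 ] rpy [-3.14  -0.     1.762] t 28.53
```

Emit:
{"op": "play_rows", "data": {
  "steps": [
    [[0,0,0.1,0,0,0,0.3],[0,0,0.2,0,0,0,0.3],[0,0,0.3,0,0,0,0.3],[0,0,0.38,0,0,0,0.3],[0,0,0.42,0,0,0,0.3]]
  ]
}}

```text
time_s: 28.95
ee_pos: [0.6383, 0.067, 0.0415]
eef_rot: [-3.14, -0.0, 1.762]
force: [-10.4, -1.4, 8.8]
grip_width: 0.0391
```

Run:
```python
from h import *
avg(4)
```

```text
tool F [-0.23 -8.8  -5.25] tool M [ 1.5166  0.1238 -0.0354] +- [0.0083 0.0096 0.012 ] tau5 -2.0838 w 0.0396 p [0.6383 0.067  0.0416] rpy [-3.141 -0.     1.762] t 29.15
```

Nearly home. I'll release, rise, shut the fingers, and check how it sits before pressing on the lid.

Emit:
{"op": "play_rows", "data": {
  "steps": [
    [[0,0,0,0,0,0,0.6],[0,0,0,0,0,0,0.6],[0,0,0,0,0,0,0.6],[0,0,0,0,0,0,0.6],[0,0,-1,0,0,0,0.6],[0,0,-3,0,0,0,0.6],[0,0,-6,0,0,0,0.6],[0,0,-6,0,0,0,0],[0,0,-6,0,0,0,0],[0,0,-6,0,0,0,0],[0,0,-6,0,0,0,0],[0,0,-6,0,0,0,0],[0,0,-6,0,0,0,0],[0,0,-6,0,0,0,0]]
  ],
  "force": 30
}}

```text
time_s: 30.32
ee_pos: [0.6382, 0.067, 0.1011]
eef_rot: [-3.14, -0.001, 1.762]
force: [-0.1, 0.3, -0.2]
grip_width: 0.0135
```

Run:
```python
from h import *
avg(4)
p=np.array([.6383,.067])+ex*.016
rel([*p,.070],yaw-.02+np.pi/2)
c=ctrl.camera("side");cv2.imwrite("pics/in_side.png",cv2.resize(c["frame"][90:180,300:420],None,fx=6,fy=6,interpolation=cv2.INTER_CUBIC))
```

```text
tool F [-0.2   0.34 -0.36] tool M [0.0193 0.0202 0.0027] +- [0.0145 0.0104 0.009 ] tau5 0.0748 w 0.0009 p [0.6384 0.067  0.1015] rpy [-3.14  -0.     1.762] t 30.52
t 30.52 F [-0.56 -0.69  0.9 ] M [ 0.045  0.007 -0.025] w 0.0009 p [0.6384 0.067  0.1015] rpy [-3.14  -0.     1.762]
 cm [0.03 1.6  3.15] rv [-0.001 -0.     0.   ]
```

View pics/in_side.png

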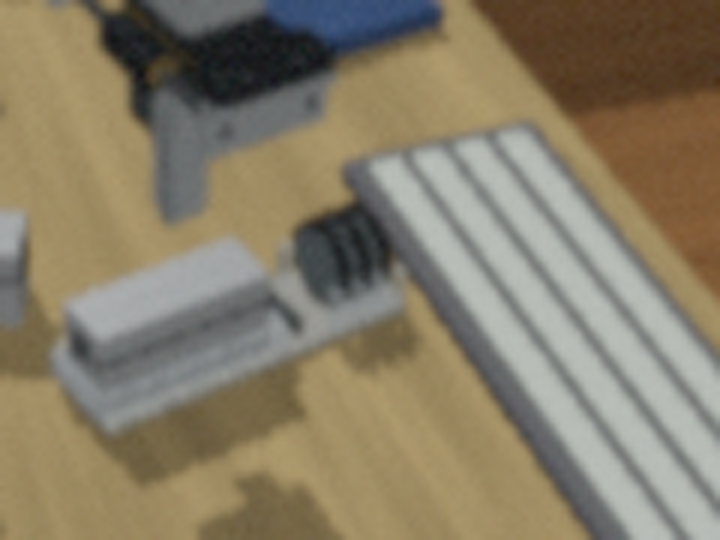

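The case looks seated and level in the bay, with its lid at crop (165,290). I'll press gently on the lid towards the cheek end.

Emit:
{"op": "play_rows", "data": {
  "steps": [
    [[0,1.2,0.5,0,0,0,0],[0,2.5,1.5,0,0,0,0],[0,2.5,2.6,0,0,0,0],[0,2.5,3.4,0,0,0,0],[0,2.5,3.7,0,0,0,0],[0,2.5,3.85,0,0,0,0],[0,2.5,4.0,0,0,0,0],[0,2.5,4.15,0,0,0,0],[0,2.5,4.25,0,0,0,0],[0,2.5,4.25,0,0,0,0]]
  ]
}}

```text
time_s: 31.4
ee_pos: [0.6629, 0.0717, 0.0592]
eef_rot: [-3.141, -0.0, 1.762]
force: [0.0, -0.4, -0.1]
grip_width: 0.0001
```

Run:
```python
from h import *
avg(4)
```

```text
tool F [ 0.   -0.18 -0.32] tool M [-0.0147  0.0305 -0.0132] +- [0.0052 0.0145 0.0216] tau5 0.0652 w 0.0004 p [0.6629 0.0717 0.0592] rpy [-3.141 -0.     1.762] t 31.6
```

No contact at 59.2 mm; a fully home lid would be at 58. I'll press in small steps.

Emit:
{"op": "play_rows", "data": {
  "steps": [
    [[0,0,0.08,0,0,0,0],[0,0,0.16,0,0,0,0],[0,0,0.22,0,0,0,0],[0,0,0.22,0,0,0,0]]
  ]
}}

```text
time_s: 31.93
ee_pos: [0.6633, 0.0715, 0.0584]
eef_rot: [3.141, 0.0, 1.762]
force: [-4.9, -1.9, 12.2]
grip_width: 0.0006
```

Run:
```python
from h import *
avg(4)
```

```text
tool F [ -0.81  -4.99 -10.84] tool M [ 0.9722 -0.0942  0.0085] +- [0.0126 0.0152 0.0069] tau5 -1.1939 w 0.0006 p [0.6632 0.0716 0.0584] rpy [3.141 0.    1.762] t 32.13
```

Emit:
{"op": "play_rows", "data": {
  "steps": [
    [[0,0,0.1,0,0,0,0],[0,0,0.2,0,0,0,0],[0,0,0.2,0,0,0,0]]
  ]
}}

```text
time_s: 32.38
ee_pos: [0.6634, 0.0715, 0.0583]
eef_rot: [3.141, 0.0, 1.762]
force: [-8.8, -1.0, 17.1]
grip_width: 0.0005
```

Run:
```python
from h import *
avg(4)
```

```text
tool F [  0.69  -9.23 -16.7 ] tool M [ 1.8697  0.1154 -0.0203] +- [0.0128 0.0036 0.0072] tau5 -2.4425 w 0.0005 p [0.6633 0.0715 0.0583] rpy [3.141 0.    1.762] t 32.58
```

The +x end is solid at 58.3 mm under 17 N. Now I'll probe the other end.

Emit:
{"op": "play_rows", "data": {
  "steps": [
    [[0,0,-0.8,0,0,0,0],[0,0,-1.5,0,0,0,0],[0,-2.5,-1.5,0,0,0,0],[0,-5,-1.5,0,0,0,0],[0,-5.5,-1.5,0,0,0,0],[0,-5.5,-0.8,0,0,0,0],[0,-5.5,-0.4,0,0,0,0],[0,-5.5,-0.25,0,0,0,0],[0,-5.5,-0.1,0,0,0,0],[0,-5.5,0.05,0,0,0,0],[0,-5.5,0.15,0,0,0,0],[0,-5.5,0.15,0,0,0,0]]
  ]
}}

```text
time_s: 33.58
ee_pos: [0.6099, 0.061, 0.0582]
eef_rot: [3.14, 0.001, 1.762]
force: [-8.1, -2.0, 16.8]
grip_width: 0.0006
```

Run:
```python
from h import *
avg(4)
```

```text
tool F [ -0.11  -8.27 -16.84] tool M [ 1.7176  0.0243 -0.0351] +- [0.0074 0.0164 0.0087] tau5 -2.2232 w 0.0007 p [0.6099 0.061  0.0582] rpy [3.140e+00 1.000e-03 1.762e+00] t 33.78
```

Both ends are at 58.2–58.3 mm and firm, so the case is home. I'll retract clear and take a final look.

Emit:
{"op": "play_rows", "data": {
  "steps": [
    [[0,0,-1,0,0,0,0],[0,0,-3,0,0,0,0],[0,0,-6,0,0,0,0],[0,0,-9,0,0,0,0],[-2,-1,-11,0,0,0,0],[-5,-3,-12,0,0,0,0],[-8,-5,-12,0,0,0,0],[-12,-8,-12,0,0,0,0],[-16,-10,-12,0,0,0,0],[-20,-12,-12,0,0,0,0],[-22,-13,-12,0,0,0,0],[-22,-13,-12,0,0,0,0],[-22,-13,-12,0,0,0,0]]
  ]
}}

```text
time_s: 34.87
ee_pos: [0.5238, -0.1813, 0.1785]
eef_rot: [3.14, 0.001, 1.759]
force: [-0.9, 0.9, 0.8]
grip_width: 0.0003
```

Run:
```python
from h import *
c=ctrl.camera("top");s=ctrl.camera("side");cases(c)
a=np.hstack([cv2.resize(c["frame"][110:270,170:370],(400,320)),cv2.resize(s["frame"][90:250,200:400],(400,320))])
cv2.imwrite("pics/final.png",a);print(ctrl.get_obs()["joint_vel"].round(3))
```

```text
ctr [0.448  0.0302] [np.float64(0.039), np.float64(0.11)] yaw -0.388
ctr [0.5247 0.1694] [np.float64(0.038), np.float64(0.109)] yaw -0.431
ctr [0.6661 0.0658] [np.float64(0.06), np.float64(0.197)] yaw -2.912
[ 0.019 -0.001  0.005  0.001 -0.    -0.   ]
```

View pics/final.png

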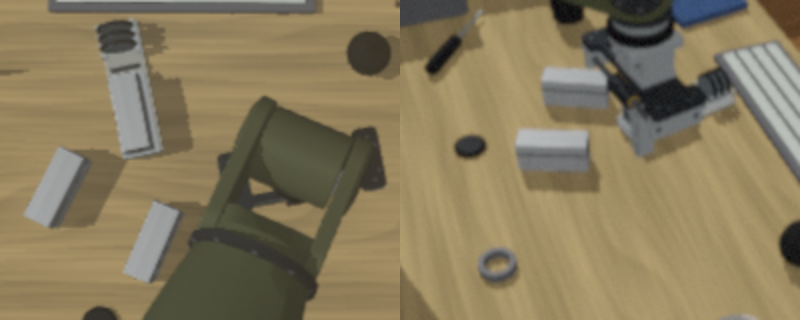

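The top view shows the case in the bay at (133,110) and cases A and B back at (57,187) and (153,242). The arm is clear and touching nothing.

```bash
python3 -c "
from station import ctrl
print(ctrl.hand_in())"
```

```text
the job is handed in; nothing more can be done
None
```

I put the case with the ball, the right-hand one near the mug (C), in the rack's empty bay and handed the job in at about 35 s of the 72 s. I never saw a verdict, so the checks below are my own.

- **Which case:** I tipped all three about 17° both ways and compared the wrist moment once level.
  - **A and B:** they showed no shift (0.003 N m each), at about 0.15 and 0.24 kg.
  - **C:** it shifted by 0.059 ± 0.012 N m, where a ball running end to end should give about 0.072. It weighs about 0.35 kg.
  - **Disagreement:** the joint-5 torque moved by about 0.065 N m even for A and B. I read that as joint friction, because C's shift was twice as large.
- **Insertion:** I grasped C about 1 cm higher than planned. On the way in, the contact forces called for corrections of a few millimetres and 0.02 rad. No measured force passed about 20 N.
- **Seating:** pressed at about 17 N, the lid stood at 58.3 mm at the cheek end and 58.2 mm at the other, against 58 mm for fully home.
- **Other cases:** the camera puts A and B within about 1 mm of where they started, and they look upright.
- **Not measured:** the seated case's position and angle in the bay were not measured separately in the last images, because it blends with the rack there. I rely on the lid heights and how it looks. The last side view had the arm in front of the bay.

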